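# Lock a flower-bucket stand with its linchpin

### The job

Lock the bucket stand's hub onto its foot: push the linchpin lying on the bench through the cross hole near the top of the square spigot, from the side facing the robot and with the ring still open and upright, until its shoulder is fully home against the spigot. Then swing the sprung ring over the spigot until it snaps down past the pin's end, and let go. Feel your way in and push gently throughout (nothing may be forced past about 25 N), and leave the jar, spool and pot undisturbed.

Things in the scene. Friction and masses are not known exactly. Their poses are not given: they have to be found in the camera images.
- pin: Bright steel linchpin, 102 mm long, about 110 g, balanced near x -33. Origin on the pin axis at the shoulder; +x to the tip, +z up. Shaft 10 mm diameter, x 0..+40 mm, last 3.5 mm rounded to a blunt 7 mm flat end. Shoulder collar 18 mm diameter, x -4..0; head block x -18..-4, y +-9, z -22..+11 mm. Starts lying on its flat underside on the bench, origin 22 mm up, pin level, ring up.
- pin_tip (a point): Centre of the blunt end of the pin's shaft, 40 mm ahead of the pin's origin. Axes as the pin's. With the pin home it stands 16 mm out of the spigot's far face.
- pin_grip (a point): Middle of the flat grip tab behind the pin's head, to be pinched from above across y: 12 mm thick (y), reaching 22 mm back and 22 mm forward along x, 14 mm up and 14 mm down. It lies 40 mm behind and 8 mm below the pin's origin. Axes as the pin's.
- ring (a joint): Sprung wire ring hinged on the pin's head about the pin's y, at x -8, z 0 mm. Rad: 0 = open, upright, leaning 10 degrees back (start); grows swinging forward and down, almost freely till the bar meets the pin's rounded tip at about 1.62; must be pushed on, the ring stretching about 2.5 mm over the tip (level at 1.745; some 6 to 10 N down on the bar), then drops to 1.955 under it = shut.
- ring_bar (a point): Middle of the ring's cross bar, 48 mm from the hinge axis. Wire 5 mm thick; ring 49 mm wide outside, 39 mm inside. Front of the ring slides outwards under 3 N + 3 N per mm. Passing the tip, the bar is 40 to 43 mm ahead of the shoulder; shut, it lies 39 mm ahead and 10 mm below the pin axis. It only passes the spigot's far side if the pin is in.
- foot: Fixed bucket stand, origin under the centre of its foot plate, on the bench. Plate 150 x 110 x 12 mm; round hub 68 mm diameter, 30 mm high; two low carrier arms along y with open hoops, out to y +-172 mm, 34 mm high; in the middle a square upright spigot 24 x 24 mm, top at 74 mm. Its +x is the direction of insertion, away from the robot within 30 degrees.
- hole (a point): Nominal mouth of the spigot's cross hole, on its near face, 62 mm up. Axes as the foot's: the hole runs through along +x, 24 mm long, 11.6 mm diameter, edge chamfered 1 mm. The worn spigot is stuck, hole and all, up to 6 mm to either side (y) and 4 mm above or below this point, so feel or look for it; the near face is true. Pin home: its origin at x 0 of this point.
- jar: Bystander: clear jar with a blue lid, 64 mm wide, 100 mm high, origin under its centre.
- spool: Bystander: wooden ribbon spool, 60 mm wide, 50 mm high, origin under its centre.
- pot: Bystander: terracotta pot, 72 mm wide, 65 mm high, origin under its centre.
Things that resemble listed ones, but are neither listed nor needed, are in the scene too. Several things have the shape of the pin; the one meant has the colours described above.

How it is judged:
By the outcome, as a careful person would: the job done as asked, in the order asked, and still so for the second after the job is handed in, with the robot touching nothing.
It also fails if it takes over 72 s, if anything falls off the work surface, if the arm or the gripper's body presses on something with over 40 N, if the wrist force passes 120 N, or if a joint passes its speed limit or range.

### The arm

A 6-joint arm with a two-finger parallel gripper is mounted at the origin on the work surface. World frame = base frame: x ahead of the robot, y to its left, z up, the work surface at z = 0. Lengths are in mm, angles in rad, forces in N, time in s.
With the tool pointing down it reaches from about 275 to 750 mm from the base axis. Payload 10.2 kg.
Tool frame: the origin (TCP) lies at the very end of the fingers, on their centre line; the grasp point (between the pads) lies 19 mm behind it; z points along the fingers, y is the line along which they close (so a half turn about z gives the same grasp; the last joint's range is limited). The gripper opens to 85 mm and grips with 20 to 120 N. Pads are 22 mm wide; open, the fingers measure 114 mm over their backs; the gripper's body (76 mm by 85 mm) begins 54 mm behind the grasp point. The pads swing forward as they close: fully open they stand 13 mm farther back than shut.
Start: joints at [1.121, 0.313, 1.498, -0, 1.331, -0.223], TCP at [118.064, 511.558, 231.294] pointing down, gripper open.
Joint ranges: [-2.94, 2.94], [-0.97, 2.17], [0.19, 2.56], [-1.23, 4.37], [0.02, 3.11], [-2.88, 2.88]. Speed limits (rad/s): [2.39, 2.39, 3.01, 3.14, 3.14, 3.14].

### API

Orientations are given as a unit quaternion [w, x, y, z].
In Python, from rig import * gives the robot as it stands. The module is installed in compiled form; this text tells all that it offers.
- The arm moves only by the shell command python3 -m crank 'ROWS' [FORCE]. ROWS is JSON, a list that holds one entry, the list of rows, each a list of 7 numbers: the shift along the tool's x, y, z in units of 25 mm (1.0 is 25 mm), then the turn, a rotation vector about the tool's x, y, z in units of 8 degrees (1.0 is 8 degrees), then the finger opening in mm, from 0 to 85.4. A call has exactly 8 rows; each row shifts and turns the commanded pose from where the row before left it, along the tool's axes as they then stand; what a row does not reach is not made up. A row lasts 1/10 s, in which the tool goes at most 50 mm and 8.59 degrees, less where a joint would pass 70% of its speed; a pose out of reach is approached as far as the arm can. A call is refused whole if a number of a shift passes 1 or a number of a turn 1, either way. A call with a gripper value outside its range is refused whole. The fingers move at their own pace and stop on an object; FORCE is the grip in N (left out, the last holds). Time passes only in rows, so rows that do not move let the fingers close, or fill a call up. It gives the time, the measured TCP pose, the force, the opening and the grip force at its end, in the units of the state.
- sense(): the state, without advancing time (a new reading comes with each control period).
- capture(name): name is "scene" or "top" or "wrist"; returns the picture (384x512x3 uint8, blue, green, red); there is no depth.
- camera_model(name): a dict with "fx", "fy", "cx", "cy" (pixels), "k1" (the pictures are not rectified: a ray, as slopes to the right and down, at radius r is drawn at 1 + k1 r^2 times it, then the intrinsics apply), "world_from_camera" (4x4, takes a point from camera to world coordinates); the wrist camera has in their place "T_tool_cam" (4x4, takes a point from camera to tool coordinates, whose origin is the TCP and whose axes are the flange's). Camera axes: x right, y up, looking along -z (the intrinsics and any distortion apply to the point x, -y, -z); pixel columns grow to the right and rows downward; lengths in mm; the calibration is good to about 2 mm. A picture is of the moment at which its call begins: read the wrist's pose just before it. camera_model takes no time and is no camera call.
- finish_job(): hands the job in; it is judged then, once.
The state is a dict: "time_s": time; "joints": joint angles; "dq": joint speeds; "tau": joint torques, N m; "eef_pos": TCP position; "ee_rot": TCP orientation; "force": force on the tool from outside, world axes, zero at the start; "wrist_torque": the same for the moment, N m; "grip_width": opening from 0.0 (shut) to 1.0 (fully open); "grip_force": force on a finger pad.
Only numpy, scipy, OpenCV 4.12 (cv2) and the standard library are available. Lean on these libraries where they do the work, as an engineer would, in place of code of your own. Each camera call takes 0.05 s, during which the arm holds its last target. There are 200 camera calls.

## Working session

There is one attempt and no reset: what is moved stays moved. The work goes in short steps, Python scripts to look and compute and a shell command to move; the robot and the scene stay as the last step left them, time stands still between calls to the robot, and variables do not carry over. Pictures are saved under pics/ and viewed, at most 10 in all, crops included, and the job is handed in when it is done.

```bash
mkdir -p pics; cat > h.py <<'E'
from rig import *
import numpy as np, cv2
from scipy.spatial.transform import Rotation as R
def ray(name,u,v,st=None):
    m=camera_model(name)
    d=np.array([(u-m['cx'])/m['fx'],(v-m['cy'])/m['fy']])
    s=d.copy()
    for _ in range(20): s=d/(1+m['k1']*(s@s))
    T=np.array(m['world_from_camera']) if name!='wrist' else toolT(st)@np.array(m['T_tool_cam'])
    return T[:3,3],T[:3,:3]@np.array([s[0],-s[1],-1])
def toolT(st):
    q=st['ee_rot'];T=np.eye(4);T[:3,:3]=R.from_quat([q[1],q[2],q[3],q[0]]).as_matrix();T[:3,3]=st['eef_pos'];return T
def onz(name,u,v,z,st=None):
    o,d=ray(name,u,v,st);return o+d*(z-o[2])/d[2]
def proj(name,p,st=None):
    m=camera_model(name)
    T=np.array(m['world_from_camera']) if name!='wrist' else toolT(st)@np.array(m['T_tool_cam'])
    c=np.linalg.inv(T)@np.append(p,1);s=np.array([c[0],-c[1]])/-c[2];s=s*(1+m['k1']*(s@s))
    return np.array([m['fx']*s[0]+m['cx'],m['fy']*s[1]+m['cy']])
def tri(a,b):
    (o1,d1),(o2,d2)=a,b
    A=np.array([d1,-d2]).T;t=np.linalg.lstsq(A,o2-o1,rcond=None)[0]
    p,q=o1+t[0]*d1,o2+t[1]*d2;return (p+q)/2,np.linalg.norm(p-q)
E
python3 - <<'E'
from h import *
a=capture("scene");b=capture("top");s=sense();
cv2.imwrite('pics/scene.png',a);cv2.imwrite('pics/top.png',b)
for n in("scene","top","wrist"):
    m=camera_model(n);print({k:np.round(v,3).tolist() for k,v in m.items()})
print(s)
E
```

```text
{'fx': 356.089, 'fy': 356.089, 'cx': 258.189, 'cy': 188.116, 'k1': 0.025, 'world_from_camera': [[-0.69, -0.475, 0.546, 1085.731], [0.724, -0.45, 0.523, 584.093], [-0.003, 0.756, 0.654, 801.944], [0.0, 0.0, 0.0, 1.0]]}
{'fx': 435.219, 'fy': 435.219, 'cx': 258.385, 'cy': 180.893, 'k1': 0.042, 'world_from_camera': [[-0.003, 0.993, -0.121, 362.805], [-1.0, -0.004, -0.006, -2.831], [-0.006, 0.121, 0.993, 1125.003], [0.0, 0.0, 0.0, 1.0]]}
{'fx': 271.604, 'fy': 271.604, 'cx': 252.706, 'cy': 191.429, 'k1': 0.02, 'T_tool_cam': [[-0.0, 0.959, 0.284, 72.956], [1.0, 0.0, 0.0, -0.508], [-0.0, 0.284, -0.959, -142.874], [0.0, 0.0, 0.0, 1.0]]}
{'time_s': 0.1, 'joints': array([ 1.12062227e+00,  3.13396334e-01,  1.49834476e+00,  9.74372833e-07,
        1.33102048e+00, -2.23430839e-01]), 'dq': array([-0.00145554, -0.00190836, -0.00142043,  0.00114734,  0.00108681,
       -0.0004543 ]), 'tau': array([ 3.22416236e-03, -4.12902296e+01, -2.60140157e+01, -1.87453666e-04,
        3.01924774e-03,  6.80262374e-06]), 'eef_pos': array([117.94815548, 511.34453216, 230.79729392]), 'ee_rot': array([-1.93592961e-04,  1.13128996e-01,  9.93580137e-01, -5.51464588e-04]), 'force': array([ 0.51843185, -0.40135281, -0.59212548]), 'wrist_torque': array([ 0.02710171,  0.00880075, -0.04123154]), 'grip_force': 0.0, 'grip_width': 1.0067760704991708}
```

View pics/scene.png

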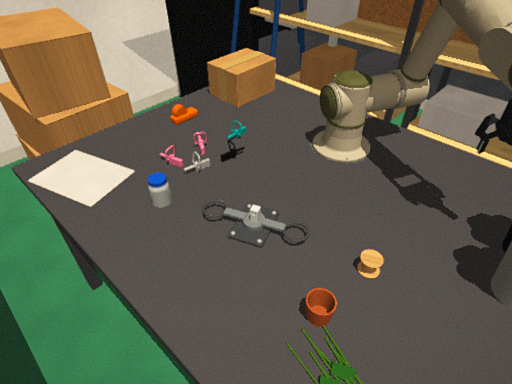

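View pics/top.png

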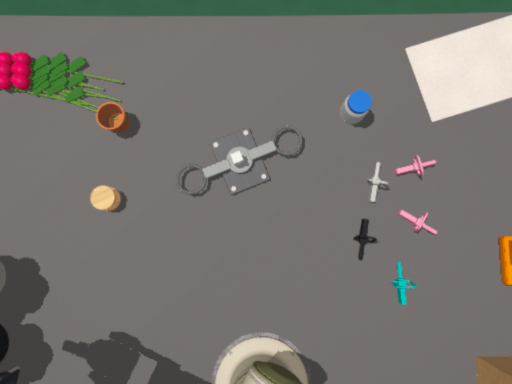

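The top view shows the foot at (240,160) and five pin-shaped things: steel (376,182), pink (416,167), pink (419,222), black (364,239) and teal (402,283). Only the one at (376,182) is bright steel, so I choose it and will check it in a close crop. The jar is at (355,107), the spool at (105,198) and the pot at (112,117).

```bash
python3 - <<'E'
from h import *
b=cv2.imread('pics/top.png');a=cv2.imread('pics/scene.png')
c1=cv2.resize(b[152:212,340:410],(392,336),interpolation=cv2.INTER_CUBIC)
c2=cv2.resize(b[120:200,200:280],(336,336),interpolation=cv2.INTER_CUBIC)
cv2.imwrite('pics/crop1.png',np.hstack([c1,c2]))
for u,v in((376,182),(380,164),(374,201)): print(onz('top',u,v,20))
print(onz('top',237,158,74))
E
```

```text
[ 493.65151421 -295.4109391    20.        ]
[ 539.95894082 -307.17697327   20.        ]
[ 445.23578699 -288.64863398   20.        ]
[547.63697756  55.77145144  74.        ]
```

View pics/crop1.png

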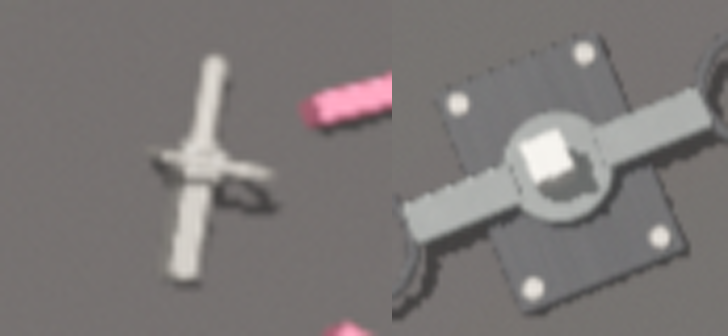

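The crop confirms the bright steel pin: tip at top (378.4,162.2), tab end at (372.7,201.1), so its tip points away from the robot. The four plate screws give the foot's yaw.

```bash
cat >> h.py <<'E'
def yawRot(yaw): # tool down, tool x opposite to direction yaw
    x=np.array([-np.cos(yaw),-np.sin(yaw),0]);z=np.array([0,0,-1.]);return np.array([x,np.cross(z,x),z]).T
def go(p,Rt=None,st=None):
    st=st or sense();T=toolT(st)
    sh=T[:3,:3].T@(np.array(p)-T[:3,3])/25
    print('shift',sh.round(3),end=' ')
    if Rt is not None: print('turn',np.degrees(R.from_matrix(T[:3,:3].T@Rt).as_rotvec()).round(3)/8,end='')
    print()
E
python3 - <<'E'
from h import *
tip=onz('top',378.4,162.2,22);tail=onz('top',372.7,201.1,28)
d=tip-tail;yaw=np.arctan2(d[1],d[0]);print(tip,tail,np.hypot(d[0],d[1]),np.degrees(yaw))
S=[onz('top',200+(x-392)/4.2,120+y/4.2,13)[:2] for x,y in((458,103),(584,53),(659,237),(533,289))]
c=np.mean(S,0);v=S[0]-S[3]+S[1]-S[2];print('foot',c,np.degrees(np.arctan2(v[1],v[0])),np.linalg.norm(v)/2)
u=d/np.linalg.norm(d);u[2]=0
grip=tip-u*82;print(grip)
go([grip[0],grip[1],200],yawRot(yaw))
E
```

```text
[ 544.30889782 -302.73916074   22.        ] [ 444.39461185 -283.3274865    28.        ] 101.78250162174461 -10.994642422569859
foot [551.89346595  52.38081983] 21.896492358714177 124.66955126995887
[ 463.95350296 -287.12745183   22.        ]
shift [-20.666 -28.009   1.258] turn [-0.008125 -0.002    -0.249625]
```

```bash
M="python3 -m crank"
$M '[[[-0.65,-0.875,0.04,0,0,0,85],[-0.65,-0.875,0.04,0,0,0,85],[-0.65,-0.875,0.04,0,0,0,85],[-0.65,-0.875,0.04,0,0,0,85],[-0.65,-0.875,0.04,0,0,0,85],[-0.65,-0.875,0.04,0,0,0,85],[-0.65,-0.875,0.04,0,0,0,85],[-0.65,-0.875,0.04,0,0,0,85]]]' 40
$M '[[[-0.65,-0.875,0.04,0,0,0,85],[-0.65,-0.875,0.04,0,0,0,85],[-0.65,-0.875,0.04,0,0,0,85],[-0.65,-0.875,0.04,0,0,0,85],[-0.65,-0.875,0.04,0,0,0,85],[-0.65,-0.875,0.04,0,0,0,85],[-0.65,-0.875,0.04,0,0,0,85],[-0.65,-0.875,0.04,0,0,0,85]]]'
$M '[[[-0.65,-0.875,0.04,0,0,0,85],[-0.65,-0.875,0.04,0,0,0,85],[-0.65,-0.875,0.04,0,0,0,85],[-0.65,-0.875,0.04,0,0,0,85],[-0.65,-0.875,0.04,0,0,0,85],[-0.65,-0.875,0.04,0,0,0,85],[-0.65,-0.875,0.04,0,0,0,85],[-0.65,-0.875,0.04,0,0,0,85]]]'
$M '[[[-0.65,-0.875,0.04,0,0,0,85],[-0.65,-0.875,0.04,0,0,0,85],[-0.65,-0.875,0.04,0,0,0,85],[-0.65,-0.875,0.04,0,0,0,85],[-0.65,-0.875,0.04,0,0,0,85],[-0.65,-0.875,0.04,0,0,0,85],[-0.65,-0.875,0.04,0,0,0,85],[-0.65,-0.875,0.04,0,0,0,85]]]'
python3 - <<'E'
from h import *
go([464,-287.1,200],yawRot(np.radians(-11)))
E
```

```text
time_s: 0.9
eef_pos: [205.5, 310.7, 223.1]
ee_rot: [-0.0, 0.113, 0.994, -0.0]
force: [0.5, -0.4, 0.9]
grip_width: 0.991
grip_force: 0.0
time_s: 1.7
eef_pos: [292.8, 111.0, 215.2]
ee_rot: [-0.0, 0.113, 0.994, 0.0]
force: [0.8, 0.0, 0.7]
grip_width: 0.99
grip_force: 0.0
time_s: 2.5
eef_pos: [380.2, -88.8, 207.1]
ee_rot: [-0.0, 0.113, 0.994, 0.0]
force: [0.7, -0.4, -0.4]
grip_width: 0.996
grip_force: 0.0
time_s: 3.3
eef_pos: [467.6, -288.4, 198.9]
ee_rot: [-0.0, 0.113, 0.994, 0.0]
force: [0.7, -0.4, -0.0]
grip_width: 0.994
grip_force: 0.0
shift [ 0.151  0.018 -0.045] turn [ 0.003125 -0.004375 -0.250375]
```

```bash
python3 - <<'E'
from h import *
s=sense();w=capture('wrist');cv2.imwrite('pics/w1.png',w)
print([proj('wrist',p,s).round(1) for p in([544.3,-302.7,22],[444.4,-283.3,28],[464,-287,28])])
E
```

```text
[array([255.7, 233.5]), array([252.9, 155.4]), array([253.5, 172.3])]
```

View pics/w1.png

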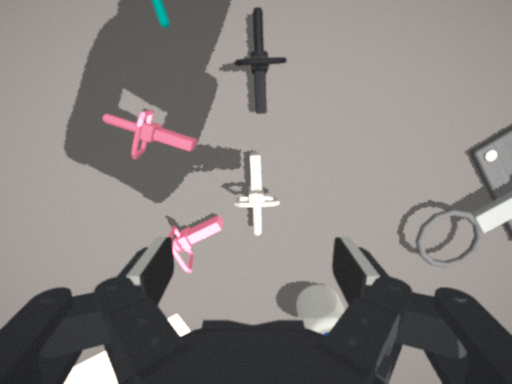

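The wrist view shows the steel pin with its tab end at (255,155), head and ring at (257,202) and tip at (258,234). That agrees with the top view to about 2 px, and its surroundings are clear for the fingers.

```bash
python3 - <<'E'
from h import *
w=cv2.imread('pics/w1.png');s=sense()
g=w.min(2);P=[]
for v in list(range(158,186,3))+list(range(212,231,3)):
    r=g[v,240:272].astype(float);x=np.arange(240,272);m=r>170
    if m.any(): P.append(onz('wrist',x[m].mean(),v,28 if v<200 else 24,s)[:2]);print(v,m.sum(),P[-1].round(1))
P=np.array(P);k=np.polyfit(P[:,0],P[:,1],1);yaw=np.arctan(k[0]);print(np.degrees(yaw))
col=g[:,256];rows=np.where(col[140:240]>150)[0]+140;print(rows.min(),rows.max())
a=onz('wrist',255,rows.min()-.5,28,s);b=onz('wrist',258,rows.max()+.5,19,s);print(a,b,np.linalg.norm((a-b)[:2]))
x=a[0]+20*np.cos(yaw);p=[x,np.polyval(k,x),100];print(p);go(p,yawRot(yaw))
E
```

```text
158 12 [ 448.8 -284.3]
161 12 [ 452.2 -285.1]
164 12 [ 455.6 -285.9]
167 12 [ 459.1 -286.7]
170 12 [ 462.6 -287.5]
173 11 [ 466.2 -287.7]
176 12 [ 469.9 -288. ]
179 11 [ 473.3 -289.3]
182 12 [ 477.  -289.6]
185 12 [ 480.6 -290.4]
212 9 [ 515.8 -297.8]
215 9 [ 519.7 -298.7]
218 10 [ 523.8 -298.9]
221 10 [ 527.7 -299.8]
224 9 [ 531.9 -300.1]
227 9 [ 535.6 -302.3]
230 10 [ 539.8 -302.6]
-11.220430295108047
140 239
[ 428.00816743 -280.11877297   28.        ] [ 555.29239096 -305.37351673   19.        ] 129.7654639750169
[np.float64(447.62588410833837), np.float64(-284.11069489541114), 100]
shift [0.874 0.105 3.935] turn [-0.00575  0.001   -0.235  ]
```

```bash
M="python3 -m crank"
$M '[[[0.2,0.05,0.8,0,0,-0.24,45],[0,0,1,0,0,0,45],[0,0,1,0,0,0,45],[0,0,1,0,0,0,45],[0,0,1,0,0,0,45],[0,0,1,0,0,0,45],[0,0,1,0,0,0,45],[0,0,0.4,0,0,0,45]]]'
python3 - <<'E'
from h import *
go([462.5,-287.3,3.5],yawRot(np.radians(-11.1)))
E
```

```text
time_s: 4.15
eef_pos: [461.8, -284.2, 17.0]
ee_rot: [-0.002, 0.097, 0.995, 0.001]
force: [-0.1, -0.2, 0.8]
grip_width: 0.525
grip_force: 0.0
shift [-0.055 -0.118  0.541] turn [ 0.015125 -0.023875  0.003   ]
```

```bash
M="python3 -m crank"
$M '[[[-0.05,-0.12,0.2,0,0,0,45],[0,0,0.2,0,0,0,45],[0,0,0.13,0,0,0,45],[0,0,0,0,0,0,45],[0,0,0,0,0,0,6],[0,0,0,0,0,0,6],[0,0,0,0,0,0,6],[0,0,0,0,0,0,6]]]' 50
$M '[[[0,0,0,0,0,0,6],[0,0,0,0,0,0,6],[0,0,0,0,0,0,6],[0,0,0,0,0,0,6],[0,0,0,0,0,0,6],[0,0,-0.1,0,0,0,6],[0,0,-0.2,0,0,0,6],[0,0,-0.2,0,0,0,6]]]'
```

```text
time_s: 4.95
eef_pos: [463.7, -288.5, 6.6]
ee_rot: [0.0, 0.096, 0.995, -0.0]
force: [-0.2, 0.9, 5.2]
grip_width: 0.127
grip_force: 49.4
time_s: 5.75
eef_pos: [463.3, -288.2, 18.7]
ee_rot: [-0.0, 0.097, 0.995, 0.0]
force: [0.0, -0.0, -0.8]
grip_width: 0.125
grip_force: 48.6
```

```bash
M="python3 -m crank"
python3 - <<'E'
from h import *
go([497,-12.7,169],yawRot(np.radians(21.9)))
E
$M '[[[0,0,-1,0,0,0,6],[0,0,-1,0,0,0,6],[0,1,-0.7,0,0,0,6],[0,1,-0.7,0,0,0,6],[0,1,-0.7,0,0,0,6],[0,1,-0.7,0,0,0,6],[0,1,-0.7,0,0,0,6],[0,1,-0.5,0,0,0,6]]]'
python3 - <<'E'
from h import *
go([497,-12.7,169],yawRot(np.radians(21.9)))
E
```

```text
shift [ 0.796 11.075 -6.008] turn [ 2.500000e-03 -2.375000e-03 -4.122125e+00]
time_s: 6.55
eef_pos: [492.4, -140.1, 170.0]
ee_rot: [0.001, 0.097, 0.995, -0.0]
force: [0.6, -0.6, -2.1]
grip_width: 0.127
grip_force: 48.9
shift [0.8   5.038 0.037] turn [-0.006     0.00825  -4.122125]
```

```bash
M="python3 -m crank"
$M '[[[0.16,1,0,0,0,0,6],[0.16,1,0,0,0,0,6],[0.16,1,0,0,0,0,6],[0.16,1,0,0,0,0,6],[0.16,1,0,0,0,-0.53,6],[0,0,0,0,0,-1,6],[0,0,0,0,0,-1,6],[0,0,0,0,0,-1,6]]]'
$M '[[[0,0,0,0,0,-0.6,6],[0,0,0,0,0,0,6],[0,0,0,0,0,0,6],[0,0,0,0,0,0,6],[0,0,0,0,0,0,6],[0,0,0,0,0,0,6],[0,0,0,0,0,0,6],[0,0,0,0,0,0,6]]]'
python3 - <<'E'
from h import *
s=sense();w=capture('wrist');cv2.imwrite('pics/w2.png',w)
np.save('s2.npy',toolT(s))
R_=toolT(s)[:3,:3]
print(proj('wrist',[540.8,47.9,62],s),proj('wrist',[551.9,52.4,74],s))
# expected pin tip in tool: -80 x, 0, -15.4 z(tool)
p=toolT(s)@np.array([-80,0,-15.4,1]);print(s['eef_pos'],proj('wrist',p[:3],s))
go([497,-12.7,169],yawRot(np.radians(21.9)))
E
```

```text
time_s: 7.35
eef_pos: [496.5, -14.3, 168.8]
ee_rot: [0.0, -0.152, 0.988, -0.0]
force: [-0.8, -0.3, -0.7]
grip_width: 0.128
grip_force: 48.9
time_s: 8.15
eef_pos: [496.6, -14.6, 168.6]
ee_rot: [0.0, -0.19, 0.982, -0.0]
force: [-0.7, -0.3, -2.0]
grip_width: 0.129
grip_force: 48.9
[293.18108622 251.04387866] [294.45366864 267.87741234]
[496.60833001 -14.55010145 168.57253571] [252.77151146 374.41424238]
shift [-0.042  0.063 -0.018] turn [-0.000125  0.000375  0.007125]
```

View pics/w2.png

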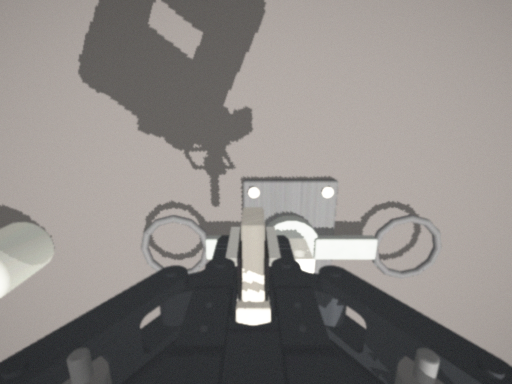

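The held pin fills the centre: tab from (253,210), head at (254,315). The spigot at about (300,250) is half hidden behind the right finger, so I shift sideways.

```bash
M="python3 -m crank"
$M '[[[0.1,-0.6,0,0,0,0,6],[0.1,-0.8,0,0,0,0,6],[0.1,-0.6,0.0,0,0,0,6],[0,0,0,0,0,0,6],[0,0,0,0,0,0,6],[0,0,0,0,0,0,6],[0,0,0,0,0,0,6],[0,0,0,0,0,0,6]]]'
python3 - <<'E'
from h import *
s=sense();w=capture('wrist');cv2.imwrite('pics/w3.png',w);np.save('s3.npy',toolT(s))
q=proj('wrist',[540.8,47.9,62],s);print(q,s['eef_pos'])
u,v=q.round().astype(int);print(u,v)
cv2.imwrite('pics/w3c.png',np.hstack([cv2.resize(w[v-40:v+40,u-50:u+50],(700,560),interpolation=cv2.INTER_CUBIC)]))
E
```

```text
time_s: 9.0
eef_pos: [508.3, -63.4, 168.6]
ee_rot: [0.0, -0.191, 0.982, -0.0]
force: [0.0, -0.2, -1.8]
grip_width: 0.129
grip_force: 49.0
[341.13746735 257.58514153] [508.32608879 -63.35542933 168.63894714]
341 258
```

View pics/w3c.png

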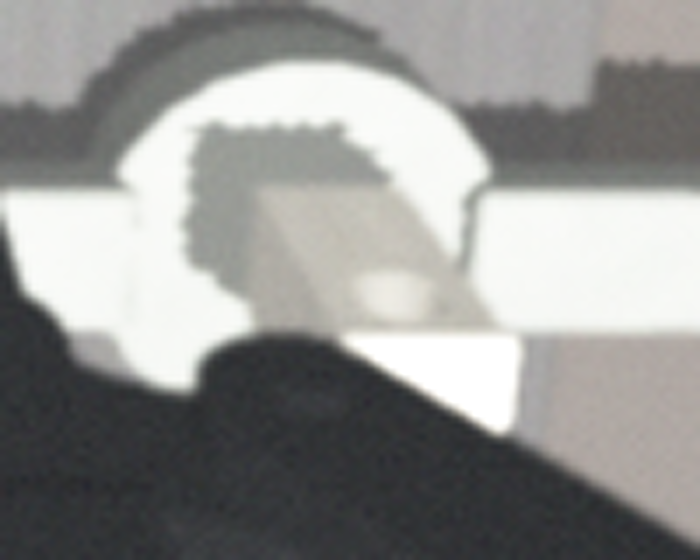

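The crop (7x, origin (291,218)) shows the spigot's near face. The hole is at (347.4,259.9), the top near edge runs (338.9..364.6, 265.2), and the foot of the face sits on the hub (z 30) at (328.1..346, 244.4).

```bash
python3 - <<'E'
from h import *
import h
T=np.load('s3.npy');h.toolT=lambda st:T
C=np.array([551.9,52.4,0]);a=np.radians(21.9);F=np.array([[np.cos(a),np.sin(a),0],[-np.sin(a),np.cos(a),0],[0,0,1]])
ff=lambda p:(F@(p-C)).round(1)
crop=lambda x,y:(291+(x+.5)/7-.5,218+(y+.5)/7-.5)
w=cv2.imread('pics/w3.png')
m=(w.min(2)>225).astype(np.uint8);n,_,st,ce=cv2.connectedComponentsWithStats(m)
for i in range(1,n):
    if 20<st[i,4]<250: print('blob',ce[i].round(1),st[i,4],ff(onz('wrist',*ce[i],14,0)))
for q in((260,185),(390,185)): print('base',ff(onz('wrist',*crop(*q),30,0)))
def face(q,x0):
    o,d=ray('wrist',*crop(*q),0);o=F@(o-C);d=F@d;return (o+d*(x0-o[0])/d[0]).round(1)
for x0 in(-13,-12,-11): print(x0,'hole',face((395,293),x0),'holetop',face((395,318),x0),'holebot',face((395,268),x0),'top',face((335,331),x0),face((510,331),x0))
E
```

```text
blob [296.9 198.4] 97 [-60.4 -40.2  14. ]
blob [370.6 198.4] 97 [-60.5  44.1  14. ]
blob [355.5 270.3] 189 [33.5 36.9 14. ]
blob [251.9 276.9] 203 [ 43.4 -91.9  14. ]
blob [253.1 295.3] 237 [ 70.5 -90.4  14. ]
base [-10.8  -5.2  30. ]
base [-10.8  15.9  30. ]
-13 hole [-13.    4.1  67.3] holetop [-13.    1.9  74. ] holebot [-13.    6.5  60.3] top [-13.   -7.6  77.5] [-13.   16.7  77.2]
-12 hole [-12.    4.8  65.6] holetop [-12.    2.5  72.4] holebot [-12.    7.1  58.5] top [-12.   -7.   75.8] [-12.   17.4  75.6]
-11 hole [-11.    5.4  63.9] holetop [-11.    3.2  70.7] holebot [-11.    7.8  56.8] top [-11.   -6.4  74.2] [-11.   18.2  74. ]
```

```bash
python3 - <<'E'
from h import *
import h
a=np.radians(21.9);C=np.array([551.9,52.4,0]);Fi=np.array([[np.cos(a),-np.sin(a),0],[np.sin(a),np.cos(a),0],[0,0,1]])
t=C+Fi@np.array([-105.7,5.8,47.3]);print(t);go(t,yawRot(a))
T=np.load('s2.npy');h.toolT=lambda s:T
for d in(0,2,4): # tab rear top edge / head
  print(d,[proj('wrist',(T@np.array([x-d,0,z,1]))[:3],0).round(1) for x,z in((22,-21.4),(-22,-26.4))])
w=cv2.imread('pics/w2.png');print(w[200:218,253].min(1));print(w[212:300:12,236:270].min(2)[::2])
E
```

```text
[451.66437882  18.35664165  47.3       ]
shift [0.877 3.883 4.853] turn [-0.000375  0.0005    0.011875]
0 [array([252.7, 221.6]), array([252.8, 305.7])]
2 [array([252.7, 225.4]), array([252.8, 309. ])]
4 [array([252.7, 229.2]), array([252.8, 312.3])]
[171 168 170 173 167 170 166 155 150 149 146 148 147 146 147 143 150 148]
[[165 168 166 169 165 154 142 142 143 143 148 146 146 145 146 145 145 147
  146 146 147 146 145 146 144 144 144 153 164 172 170 170 170 174]
 [154 156 143 107 102 151 175 185 184 186 185 186 186 189 187 187 191 189
  188 189 189 187 187 183 183 179 178 171 153 108  95 136 151 156]
 [165 112  69  62  55  74 131 165 185 183 183 184 183 183 187 185 187 187
  189 188 186 187 184 183 182 180 172 146  93  58  58  61  91 148]
 [ 49  55  54  60  59  86 143 174 181 183 185 183 185 183 189 187 187 187
  185 188 187 187 184 185 191 202 215 192 130  72  56  56  52  51]]
```

```bash
M="python3 -m crank"
$M '[[[0.48,0.9,0,0,0,0,6],[0.4,1,0,0,0,0,6],[0,1,0.65,0,0,0,6],[0,0.98,1,0,0,0,6],[0,0,1,0,0,0,6],[0,0,1,0,0,0,6],[0,0,0.8,0,0,0,6],[0,0,0.4,0,0,0,6]]]'
python3 - <<'E'
from h import *
w0=sense();w=capture('wrist');cv2.imwrite('pics/w4.png',w)
s=sense();print(s['eef_pos'],s['force']);go([451.7,18.4,47.3],yawRot(np.radians(21.9)))
print(proj('wrist',[540.8+1,47.9+1,62],s))
E
```

```text
time_s: 9.85
eef_pos: [451.0, 18.3, 46.0]
ee_rot: [-0.001, -0.191, 0.982, 0.0]
force: [-0.9, -0.9, -1.0]
grip_width: 0.126
grip_force: 49.0
[450.69363381  18.27590061  45.39369287] [-1.79255793 -0.78785426 -3.63692934]
shift [-0.039 -0.01  -0.076] turn [ 0.0125  -0.01825  0.00925]
[243.56602839 396.94707512]
```

View pics/w4.png

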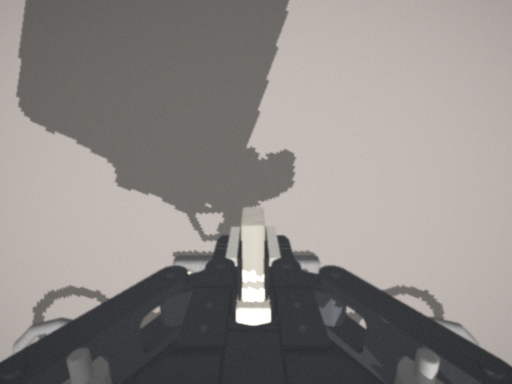

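The held pin now lies level along the image's centre line, and the spigot is hidden behind the gripper. From here I feel my way in.

```bash
M="python3 -m crank"
$M '[[[0,0,-0.06,0,0,0,6],[-0.08,0,0,0,0,0,6],[-0.08,0,0,0,0,0,6],[-0.08,0,0,0,0,0,6],[-0.08,0,0,0,0,0,6],[-0.08,0,0,0,0,0,6],[-0.04,0,0,0,0,0,6],[0,0,0,0,0,0,6]]]'
cat > st.py <<'E'
from h import *
s=sense();T=toolT(s);a=np.radians(21.9);C=np.array([551.9,52.4,0]);F=np.array([[np.cos(a),np.sin(a),0],[-np.sin(a),np.cos(a),0],[0,0,1]])
print('foot-frame TCP',(F@(s['eef_pos']-C)).round(2),'F',(F@s['force']).round(1),'Tq',(F@s['wrist_torque']).round(2),'t',s['time_s'])
E
python3 st.py
```

```text
time_s: 10.7
eef_pos: [461.9, 22.2, 48.8]
ee_rot: [-0.0, -0.191, 0.982, 0.0]
force: [0.6, 0.8, -1.3]
grip_width: 0.126
grip_force: 49.0
foot-frame TCP [-94.74   5.49  48.77] F [ 0.9  0.5 -1.3] Tq [0.01 0.01 0.  ] t 10.7
```

```bash
M="python3 -m crank"
$M '[[[-0.06,0,0.03,0,0,0,6],[-0.05,0,0,0,0,0,6],[-0.05,0,0,0,0,0,6],[-0.05,0,0,0,0,0,6],[0,0,0,0,0,0,6],[0,0,0,0,0,0,6],[0,0,0,0,0,0,6],[0,0,0,0,0,0,6]]]' >/dev/null; python3 st.py
```

```text
foot-frame TCP [-89.63   5.47  48.06] F [ 0.4  0.4 -0.9] Tq [-0.    0.05  0.02] t 11.5
```

```bash
M="python3 -m crank"
$M '[[[-0.05,0.01,0.02,0,0,0,6],[-0.05,0,0,0,0,0,6],[-0.04,0,0,0,0,0,6],[-0.04,0,0,0,0,0,6],[0,0,0,0,0,0,6],[0,0,0,0,0,0,6],[0,0,0,0,0,0,6],[0,0,0,0,0,0,6]]]' >/dev/null; python3 st.py
```

```text
foot-frame TCP [-84.93   5.68  47.62] F [1.6 1.2 0.6] Tq [ 0.03 -0.2  -0.01] t 12.3
```

```bash
M="python3 -m crank"
$M '[[[-0.05,0,0,0,0,0,6],[-0.05,0,0,0,0,0,6],[-0.05,0,0,0,0,0,6],[-0.05,0,0,0,0,0,6],[0,0,0,0,0,0,6],[0,0,0,0,0,0,6],[0,0,0,0,0,0,6],[0,0,0,0,0,0,6]]]' >/dev/null; python3 st.py
```

```text
foot-frame TCP [-79.97   5.72  47.59] F [ 1.  -0.5  1.9] Tq [ 0.1  -0.21  0.03] t 13.1
```

```bash
M="python3 -m crank"
$M '[[[-0.06,0,0,0,0,0,6],[-0.06,0,0,0,0,0,6],[-0.06,0,0,0,0,0,6],[-0.06,0,0,0,0,0,6],[-0.06,0,0,0,0,0,6],[-0.06,0,0,0,0,0,6],[0,0,0,0,0,0,6],[0,0,0,0,0,0,6]]]' >/dev/null; python3 st.py
```

```text
foot-frame TCP [-70.87   5.72  47.58] F [0.9 0.2 0.9] Tq [ 0.03 -0.26 -0.02] t 13.9
```

```bash
M="python3 -m crank"
$M '[[[-0.06,0,0,0,0,0,6],[-0.06,0,0,0,0,0,6],[-0.06,0,0,0,0,0,6],[-0.06,0,0,0,0,0,6],[-0.06,0,0,0,0,0,6],[-0.06,0,0,0,0,0,6],[0,0,0,0,0,0,6],[0,0,0,0,0,0,6]]]' >/dev/null; python3 st.py
$M '[[[-0.04,0,0,0,0,0,6],[-0.04,0,0,0,0,0,6],[-0.04,0,0,0,0,0,6],[-0.04,0,0,0,0,0,6],[0,0,0,0,0,0,6],[0,0,0,0,0,0,6],[0,0,0,0,0,0,6],[0,0,0,0,0,0,6]]]' >/dev/null; python3 st.py
```

```text
foot-frame TCP [-61.88   5.74  47.57] F [-0.3  0.6  2.4] Tq [ 0.13 -0.12  0.02] t 14.7
foot-frame TCP [-57.98   5.75  47.57] F [-0.4  0.3  2.3] Tq [ 0.07 -0.04  0.03] t 15.5
```

Sliding in freely. I take the last few mm more slowly.

```bash
M="python3 -m crank"
$M '[[[-0.04,0,0,0,0,0,6],[-0.04,0,0,0,0,0,6],[-0.04,0,0,0,0,0,6],[-0.04,0,0,0,0,0,6],[0,0,0,0,0,0,6],[0,0,0,0,0,0,6],[0,0,0,0,0,0,6],[0,0,0,0,0,0,6]]]' >/dev/null; python3 st.py
$M '[[[-0.03,0,0,0,0,0,6],[-0.02,0,0,0,0,0,6],[-0.02,0,0,0,0,0,6],[0,0,0,0,0,0,6],[0,0,0,0,0,0,6],[0,0,0,0,0,0,6],[0,0,0,0,0,0,6],[0,0,0,0,0,0,6]]]' >/dev/null; python3 st.py
```

```text
foot-frame TCP [-53.97   5.76  47.56] F [-0.5  0.1  3.4] Tq [ 0.03 -0.06 -0.05] t 16.3
foot-frame TCP [-52.46   5.78  47.52] F [-4.8  0.8  5.1] Tq [-0.06  0.45  0.04] t 17.1
```

```bash
M="python3 -m crank"
$M '[[[-0.02,0,0,0,0,0,6],[-0.02,0,0,0,0,0,6],[0,0,0,0,0,0,6],[0,0,0,0,0,0,6],[0,0,0,0,0,0,6],[0,0,0,0,0,0,6],[0,0,0,0,0,0,6],[0,0,0,0,0,0,6]]]' >/dev/null; python3 st.py
```

```text
foot-frame TCP [-52.24   5.85  47.49] F [-10.4   0.2   8.6] Tq [-0.03  1.26 -0.  ] t 17.9
```

```bash
M="python3 -m crank"
$M '[[[0,0,-0.02,0,0,0,6],[-0.015,0,-0.01,0,0,0,6],[0,0,0,0,0,0,6],[0,0,0,0,0,0,6],[0,0,0,0,0,0,6],[0,0,0,0,0,0,6],[0,0,0,0,0,0,6],[0,0,0,0,0,0,6]]]' >/dev/null; python3 st.py
```

```text
foot-frame TCP [-52.21   5.94  47.75] F [-9.6 -1.   3.8] Tq [-0.26  1.3  -0.03] t 18.7
```

```bash
M="python3 -m crank"
$M '[[[0.03,0,0,0,0,0,6],[0.02,0,0,0,0,0,12],[0,0,0,0,0,0,25],[0,0,0,0,0,0,40],[0,0,0,0,0,0,40],[0.1,0,-0.2,0,0,0,40],[0.1,0,-0.4,0,0,0,40],[0,0,-0.4,0,0,0,40]]]' 20 ; python3 st.py
```

```text
time_s: 19.5
eef_pos: [496.5, 36.3, 74.3]
ee_rot: [0.0, -0.19, 0.982, -0.0]
force: [-0.7, -0.2, -0.1]
grip_width: 0.467
grip_force: 0.0
foot-frame TCP [-57.39   5.74  74.32] F [-0.7  0.1 -0.1] Tq [0.02 0.02 0.04] t 19.5
```

```bash
M="python3 -m crank"
$M '[[[0,0,-0.6,0,0,0,40],[0,0,-0.7,0,0,0,16],[0,0,0,0,0,0,16],[0,0,0,0,0,0,16],[0,0,0,0,0,0,16],[0,0,0,0,0,0,16],[0,0,0,0,0,0,16],[0,0,0,0,0,0,16]]]' 20 ; python3 st.py
python3 - <<'E'
from h import *
b=capture('top');cv2.imwrite('pics/t2.png',b);c=capture('scene');cv2.imwrite('pics/s2.png',c)
u,v=proj('scene',[557,60,70]).astype(int);x,y=proj('top',[545,54,70]).astype(int)
k=lambda i,u,v:cv2.resize(i[v-30:v+30,u-30:u+30],(390,390),interpolation=cv2.INTER_CUBIC)
print(u,v,x,y);cv2.imwrite('pics/home.png',np.hstack([k(c,u,v),k(b,x,y)]))
E
```

```text
time_s: 20.3
eef_pos: [496.5, 36.4, 105.5]
ee_rot: [-0.0, -0.191, 0.982, 0.0]
force: [-0.7, -0.2, 0.8]
grip_width: 0.19
grip_force: 0.0
foot-frame TCP [-57.32   5.82 105.51] F [-0.8  0.1  0.8] Tq [ 0.02  0.04 -0.04] t 20.3
253 210 237 159
```

View pics/home.png

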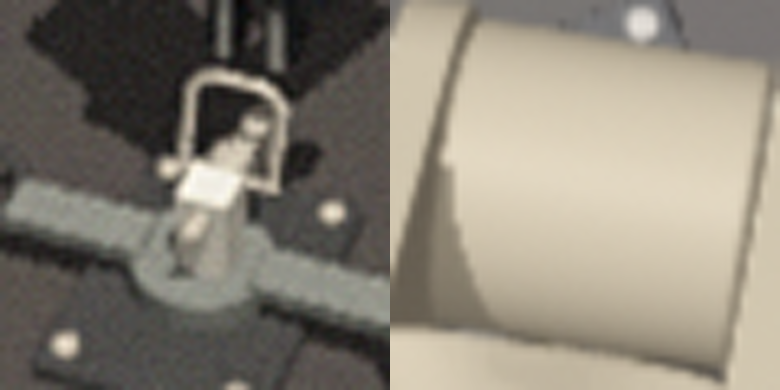

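The scene half of the crop shows the pin through the spigot, tip out at about (250,214), with the head against the near side and the ring standing upright behind the spigot. Next I swing the ring along its arc, fingers 16 mm apart so they straddle the pin.

```bash
M="python3 -m crank"
$M '[[[-0.17,0,-0.02,0,0,0,16],[-0.17,0,-0.02,0,0,0,16],[-0.17,0,0,0,0,0,16],[-0.17,0,0,0,0,0,16],[-0.17,0,0,0,0,0,16],[-0.17,0,0,0,0,0,16],[-0.24,0,0.03,0,0,0,16],[-0.24,0,0.04,0,0,0,16]]]'>/dev/null; python3 st.py
$M '[[[-0.16,0,0.05,0,0,0,16],[-0.15,0,0.07,0,0,0,16],[-0.15,0,0.07,0,0,0,16],[-0.14,0,0.09,0,0,0,16],[-0.13,0,0.1,0,0,0,16],[-0.13,0,0.11,0,0,0,16],[-0.12,0,0.11,0,0,0,16],[-0.12,0,0.1,0,0,0,16]]]'>/dev/null; python3 st.py
```

```text
foot-frame TCP [-19.19   5.81 104.99] F [ 0.3  0.6 -0.5] Tq [-0.05  0.04  0.01] t 21.2
foot-frame TCP [ 7.98  5.87 87.25] F [-0.  -0.3  0.4] Tq [-0.01 -0.07  0.09] t 22.0
```

```bash
M="python3 -m crank"
$M '[[[0,0,-0.4,0,0,0,16],[-0.2,0,-0.2,0,0,0,16],[-0.4,0,0,0,0,0,16],[-0.44,0,0,0,0,0,16],[0,0,0.4,0,0,0,16],[0,0,0.3,0,0,0,16],[0,0,0.2,0,0,0,16],[0,0,0,0,0,0,16]]]'>/dev/null; python3 st.py
```

```text
foot-frame TCP [33.04  6.05 79.05] F [ 0.1 -0.4  0.6] Tq [ 0.08  0.03 -0.01] t 22.8
```

```bash
M="python3 -m crank"
$M '[[[0,0,0.1,0,0,0,16],[0,0,0.08,0,0,0,16],[0,0,0.06,0,0,0,16],[0,0,0,0,0,0,16],[0,0,0,0,0,0,16],[0,0,0,0,0,0,16],[0,0,0,0,0,0,16],[0,0,0,0,0,0,16]]]'>/dev/null; python3 st.py
```

```text
foot-frame TCP [33.82  5.86 74.12] F [-0.8  1.   0.5] Tq [-0.04  0.02 -0.02] t 23.6
```

```bash
M="python3 -m crank"
$M '[[[0,0,0.06,0,0,0,16],[0,0,0.06,0,0,0,16],[0,0,0,0,0,0,16],[0,0,0,0,0,0,16],[0,0,0,0,0,0,16],[0,0,0,0,0,0,16],[0,0,0,0,0,0,16],[0,0,0,0,0,0,16]]]'>/dev/null; python3 st.py
$M '[[[0,0,0.05,0,0,0,16],[0,0,0.05,0,0,0,16],[0,0,0,0,0,0,16],[0,0,0,0,0,0,16],[0,0,0,0,0,0,16],[0,0,0,0,0,0,16],[0,0,0,0,0,0,16],[0,0,0,0,0,0,16]]]'>/dev/null; python3 st.py
```

```text
foot-frame TCP [33.82  5.87 71.07] F [ 1.6 -0.   3.7] Tq [ 0.07 -0.18 -0.01] t 24.4
foot-frame TCP [33.62  5.92 68.4 ] F [-0.3  0.1  0.6] Tq [ 0.03 -0.03  0.  ] t 25.2
```

```bash
M="python3 -m crank"
$M '[[[0,0,0.05,0,0,0,16],[0,0,0.05,0,0,0,16],[0,0,0,0,0,0,16],[0,0,0,0,0,0,16],[0,0,0,0,0,0,16],[0,0,0,0,0,0,16],[0,0,0,0,0,0,16],[0,0,0,0,0,0,16]]]'>/dev/null; python3 st.py
$M '[[[0,0,0.04,0,0,0,16],[0,0,0.04,0,0,0,16],[0,0,0,0,0,0,16],[0,0,0,0,0,0,16],[0,0,0,0,0,0,16],[0,0,0,0,0,0,16],[0,0,0,0,0,0,16],[0,0,0,0,0,0,16]]]'>/dev/null; python3 st.py
```

```text
foot-frame TCP [33.85  5.84 66.12] F [ 1.3 -0.4  4.1] Tq [-0.02 -0.21  0.01] t 26.0
foot-frame TCP [33.74  5.86 64.03] F [1.7 0.  2.6] Tq [-0.01 -0.12 -0.01] t 26.8
```

```bash
M="python3 -m crank"
$M '[[[0,0,0.04,0,0,0,16],[0,0,0.04,0,0,0,16],[0,0,0,0,0,0,16],[0,0,0,0,0,0,16],[0,0,0,0,0,0,16],[0,0,0,0,0,0,16],[0,0,0,0,0,0,16],[0,0,0,0,0,0,16]]]'>/dev/null; python3 st.py
python3 - <<'E'
from h import *
c=capture('scene')
cv2.imwrite('pics/ring.png',cv2.resize(c[175:235,215:290],(750,600),interpolation=cv2.INTER_CUBIC))
E
```

```text
foot-frame TCP [33.76  5.87 62.04] F [-0.   0.6  0.1] Tq [ 0.02  0.04 -0.03] t 27.6
```

View pics/ring.png

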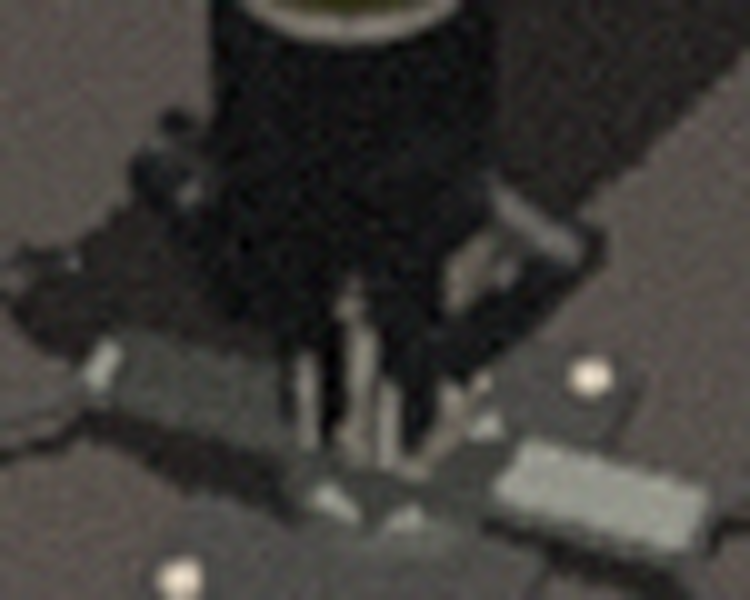

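The fingers hide most of it, but the wire shows at about (430,465), running low under the fingers. The force has dropped to zero. I go a little lower to make sure, then lift away and look.

```bash
M="python3 -m crank"
$M '[[[0,0,0.04,0,0,0,16],[0,0,0.04,0,0,0,16],[0,0,0.04,0,0,0,16],[0,0,0.04,0,0,0,16],[0,0,0,0,0,0,16],[0,0,0,0,0,0,16],[0,0,0,0,0,0,16],[0,0,0,0,0,0,16]]]'>/dev/null; python3 st.py
```

```text
foot-frame TCP [33.82  5.85 58.11] F [-1.1  0.2  1.4] Tq [ 0.03 -0.01  0.02] t 28.45
```

```bash
M="python3 -m crank"
$M '[[[0,0,0.04,0,0,0,16],[0,0,0.04,0,0,0,16],[0,0,0.02,0,0,0,16],[0,0,0,0,0,0,16],[0,0,0,0,0,0,16],[0,0,0,0,0,0,16],[0,0,0,0,0,0,16],[0,0,0,0,0,0,16]]]'>/dev/null; python3 st.py
$M '[[[0,0,-0.5,0,0,0,16],[0,0,-1,0,0,0,16],[0,0,-1,0,0,0,16],[0,0,-1,0,0,0,16],[0.8,0,-1,0,0,0,16],[1,0,-1,0,0,0,16],[1,0,-1,0,0,0,16],[1,0,-1,0,0,0,16]]]'>/dev/null
$M '[[[1,0,0,0,0,0,16],[1,0,0,0,0,0,16],[1,0,0,0,0,0,16],[1,0,0,0,0,0,16],[0,0,0,0,0,0,16],[0,0,0,0,0,0,16],[0,0,0,0,0,0,16],[0,0,0,0,0,0,16]]]'
python3 - <<'E'
from h import *
c=capture('scene');cv2.imwrite('pics/s3.png',c);b=capture('top');cv2.imwrite('pics/t3.png',b)
k=lambda i,u,v:cv2.resize(i[v-30:v+30,u-30:u+30],(390,390),interpolation=cv2.INTER_CUBIC)
cv2.imwrite('pics/end.png',np.hstack([k(c,253,210),k(b,237,159)]))
b0=cv2.imread('pics/top.png')
for n,(u,v) in dict(jar=(355,107),spool=(105,198),pot=(112,117)).items(): print(n,cv2.absdiff(b,b0)[v-25:v+25,u-25:u+25].mean().round(2))
a=np.radians(21.9);C=np.array([551.9,52.4,0]);Fi=np.array([[np.cos(a),-np.sin(a),0],[np.sin(a),np.cos(a),0],[0,0,1]])
for n,p in dict(bar=(28,5.8,53),tip=(29,5.8,63),topfar=(13,5.8,75)).items():
    q=proj('scene',C+Fi@np.array(p));print(n,((q-[223,180])*6.5).round())
E
```

```text
foot-frame TCP [33.79  5.85 55.59] F [-0.  -0.5  2.7] Tq [0.   0.18 0.01] t 29.25
time_s: 30.85
eef_pos: [400.7, -2.3, 243.1]
ee_rot: [-0.0, -0.191, 0.982, 0.0]
force: [0.4, -0.0, -0.5]
grip_width: 0.192
grip_force: 0.0
jar 1.27
spool 1.29
pot 1.27
bar [185. 258.]
tip [183. 244.]
topfar [197. 201.]
```

View pics/end.png

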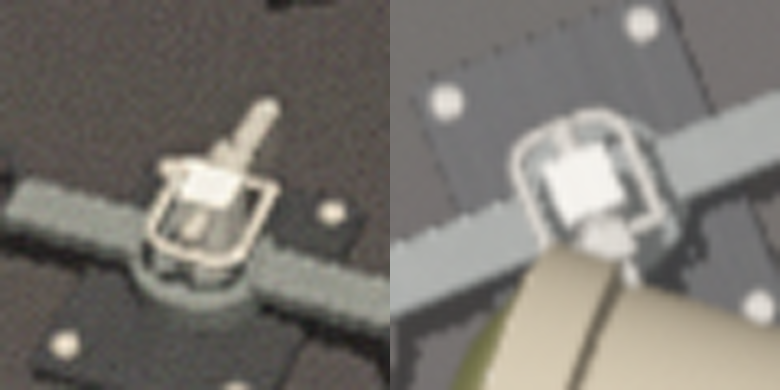

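The scene half shows the ring around the spigot, with its bar at crop (200,258) clearly below the pin's tip at (193,230). The last contact height, 55.6 mm, matches the shut position. The jar, spool and pot are unchanged and the robot is clear.

```bash
python3 -c "
from rig import *
print(finish_job())"
```

```text
the job is handed in; nothing more can be done
None
```

The linchpin is fully home in the spigot, with its ring snapped shut under the tip and the robot clear; measured forces stayed under about 15 N, the jar, spool and pot look unmoved, and the job was handed in at about 31 s.

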